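# Hold the blue reference filter in the reader's slot

### The job

Slide the reader's red-gripped dust shutter all the way open, then take the blue filter paddle from its stand and lower it through the slot in the top of the reader until the black line on its blade is level with the reader's top. Finish while holding the paddle upright in the gripper at that depth for the reading: do not let it go, drop it to its head or press it against the slot. Leave the amber filter in its stand and the petri dish, dropper bottle and beaker where they are.

Things in the scene. Friction and masses are not known exactly. Their poses are not given: they have to be found in the camera images.
- reader: White bench instrument with grey top, 110 x 130 x 90 mm (x, y, z), fixed. Origin: centre of its underside. The display is on its -x side; y runs along the shutter's path. Its flat top is at z = 90 mm; two aluminium rails (4 mm wide, 7 mm high, 116 mm long in y, at x = -19.5 and +19.5 mm) guide the shutter on the top.
- slot (a point): Middle of the slot's mouth, on the reader's top face (reader frame: x 0, y -30, z 90 mm); axes as the reader's. The slot is 8 mm (reader x) by 32 mm (reader y): 2 mm larger in all than the blade each way, with a 2 mm chamfer round the mouth. It is 12 mm deep and opens below into an empty chamber whose floor is 84 mm under the mouth.
- shutter (a joint): Steel sliding shutter, 34 x 50 x 5 mm, on the reader's top. Value in m: 0 = closed over the slot, 0.055 = fully open at its stop; it grows as the shutter slides along the reader's +y. Starts at 0 to 0.008. It slides against about 1.5 N of friction (plus light damping) and stays where it is left. The slot is clear from 0.043.
- shutter_grip (a point): Centre of the top of the shutter's red upright grip, 33 mm above the reader's top. The grip is 24 mm (reader x) by 10 mm (reader y) and 28 mm high, standing on the shutter; it moves with the shutter and is at reader x 0, y = -14 mm plus the shutter's travel.
- filter_blue: Loose paddle, 40 to 85 g, blue pane and head, 113 mm high; origin: centre of underside, z up, x through thickness, y across width. Aluminium blade 6 (x) by 30 mm (y), z 0 to 77 mm; lowest 4 mm a foot of 3.5 by 26 mm. Black line round it at z = 60 mm. Grip head 12 (x) by 26 mm (y), z 77 to 113 mm, too thick for the slot: grip it across its 12 mm.
- filter_blue_line (a point): Centre of the blade at the height of the black line, 60 mm above the paddle's underside.
- filter_amber: The other paddle, same shape and size, amber (orange) pane and head. It stays in the stand.
- stand: Fixed grey filter stand on a black base, 82 x 132 x 46 mm, origin: centre of its underside. Two pockets, 9 x 33 mm, at stand y = -32 and +32 mm, open at the top, floor at z = 6 mm; each holds one paddle upright with its axes parallel to the stand's and its underside on the pocket floor. Which colour is in which pocket changes.
- petri_dish: Petri dish, 62 mm across, 15 mm high, loose; origin: centre of its underside. Leave it.
- dropper: Brown dropper bottle, 38 mm across, 78 mm high, loose; origin: centre of its underside. Leave it.
- beaker: Glass beaker, 72 mm across, 92 mm high, loose; origin: centre of its underside. Leave it.
There are look-alikes about, which are no part of the job. What is shaped like the filter_blue but green, pink or turquoise is not meant.

How it is judged:
On the way, in this order (a step that is already met when the one before it is completed fails the run):
1. the shutter is slid open (value of joint shutter above 0.048 m), for 0.2 s.
2. the blue paddle's blade has passed into the slot (z of filter_blue in the frame of slot below -0.02 m and horizontal distance between filter_blue and slot below 0.006 m), for 0.2 s.
At the end, for the whole second after the job is handed in: Blue paddle in the slot, upright within 0.1 rad, centred within 4 mm, black line within 6 mm of the reader's top, at rest, gripped with over 2 N, pressing the reader with under 10 N; shutter open over 0.043 m; amber paddle within 20 mm of its start (z of filter_blue_line in the frame of slot between -0.006 and 0.006 m and horizontal distance between filter_blue_line and slot below 0.004 m and angle between filter_blue's own z axis and vertical below 0.1 rad and value of joint shutter above 0.043 m and contact force between filter_blue and the fingers above 2 N and contact force between filter_blue and reader below 10 N and linear speed of filter_blue below 0.02 m/s and distance of filter_amber from where it was at the start of the episode below 0.02 m); the arm keeps its last pose, push and grip.
It fails at once if the petri dish, dropper bottle or beaker was moved more than 25 mm (distance of any of petri_dish, dropper, beaker from where it was at the start of the episode above 0.025 m).
It fails at once if the amber filter was pulled from its stand (distance of filter_amber from where it was at the start of the episode above 0.03 m).
It also fails if it takes over 48 s, if anything falls off the work surface, if the arm or the gripper's body presses on something with over 40 N, if the wrist force passes 120 N, or if a joint passes its speed limit or range.

### The arm

A 6-joint arm with a two-finger parallel gripper is mounted at the origin on the work surface; the furniture and walls round the work are solid. World frame = base frame: x ahead of the robot, y to its left, z up, the work surface at z = 0. Lengths are in m, angles in rad, forces in N, time in s.
With the tool pointing down it reaches from about 0.35 to 0.875 m from the base axis. Payload 15.5 kg.
Tool frame: the origin (TCP) lies midway between the tips of the shut fingers; the grasp point (between the pads) lies 19 mm behind it (manip.grip_depth is the distance from the TCP to the grasp point, in m); z points along the fingers, y is the line along which they close (so a half turn about z gives the same grasp; the last joint's range is limited). The gripper opens to 85 mm and grips with 20 to 120 N. Pads are 22 mm wide; open, the fingers measure 114 mm over their backs; the gripper's body (76 mm by 85 mm) begins 54 mm behind the grasp point. The pads swing forward as they close: fully open they stand 13 mm farther back than shut.
Start: joints at [-1.284, 0.494, 1.345, -0, 1.302, -0.096], TCP at [0.233, -0.58, 0.198] pointing down, gripper open.
Joint ranges: [-2.91, 2.91], [-0.82, 2.16], [0.22, 2.67], [-1.22, 4.37], [0.12, 2.79], [-3.08, 3.08]. Speed limits (rad/s): [1.89, 1.89, 2.57, 3.01, 3.01, 3.01].

### API

Orientations are given as a unit quaternion [w, x, y, z].
In Python, from cell import manip gives the robot as it stands. Calls block until the motion is done:
- manip.move_pose(position, orientation): joint-space move of the TCP to a pose.
- manip.move_linear(position, rotation=None, feed=0.15, stop_force=None): straight line of the TCP; rotation=None keeps the orientation; feed is the mean speed in m/s. With stop_force (N) it stops when the force on the tool has changed by that much, and returns True; else False.
- manip.movej(angles): joint-space move.
- manip.open_gripper() and manip.close(grasp_force=None): open the fingers fully, or close them until they stop; grasp_force is the grip in N (None keeps the last).
- manip.wait(seconds).
- manip.solve_ik(position, orientation): joint angles nearest the present ones, or None.
- manip.read_state(): the state.
- manip.grab_frame(name): name is "scene" or "top" or "wrist"; returns (picture, depth): 420x560x3 uint8, red, green, blue; 420x560 float32, m along the optical axis (not along the pixel's ray), 0 where there is no reading.
- manip.camera_info(name): a dict with "K" (3x3 intrinsics, pixels), "dist" ([k1, k2, p1, p2, k3] as OpenCV has them; the pictures are not rectified), "origin" and "orientation" of the camera in the world. Camera axes: x right, y down, z forward; pixel columns grow to the right and rows downward; lengths in m; the calibration is good to about 2 mm. A picture is of the moment at which its call begins: read the wrist's pose just before it. camera_info takes no time and is no camera call; for the wrist camera it gives the pose at the moment of the call.
A pose or a line that the arm cannot do raises manip.MotionError and nothing moves.
- manip.close_job(): hands the job in; it is judged then, once.
The state is a dict: "clock": time; "joint_pos": joint angles; "qd": joint speeds; "effort": joint torques, N m; "position": TCP position; "ee_rot": TCP orientation; "ft_force": force on the tool from outside, world axes, zero at the start; "wrist_torque": the same for the moment, N m; "finger_gap": finger opening in m; "grip_force": force on a finger pad.
Only numpy, scipy, OpenCV 4.12 (cv2) and the standard library are available. Lean on these libraries where they do the work, as an engineer would, in place of code of your own. Each camera call takes 0.05 s, during which the arm holds its last target. There are 200 camera calls.

## Working session

There is one attempt and no reset: what is moved stays moved. The work goes in short steps, each a Python script; the robot and the scene stay as the last script left them, time stands still between calls to the robot, and variables do not carry over. Pictures are saved under pics/ and viewed, at most 10 in all, crops included, and the job is handed in when it is done.

```bash
mkdir -p pics; cat > h.py <<'E'
from cell import manip
import numpy as np, cv2
from scipy.spatial.transform import Rotation as R
def save(n,im): cv2.imwrite('pics/'+n+'.png',im[:,:,::-1])
def snap(name):
    ci=manip.camera_info(name); im,d=manip.grab_frame(name)
    np.savez('pics/%s_last.npz'%name,im=im,d=d,K=ci['K'],dist=ci['dist'],o=ci['origin'],q=ci['orientation'])
    return im,d,ci
def load(name):
    z=np.load('pics/%s_last.npz'%name); return z['im'],z['d'],dict(K=z['K'],dist=z['dist'],origin=z['o'],orientation=z['q'])
def rot(q): q=np.array(q); return R.from_quat(np.r_[q[1:],q[0]]).as_matrix()
def rays(ci,px):
    u=cv2.undistortPoints(np.array(px,float).reshape(-1,1,2),np.array(ci['K']),np.array(ci['dist'])).reshape(-1,2)
    return np.c_[u,np.ones(len(u))]
def on_z(ci,px,z):
    r=rays(ci,px)@rot(ci['orientation']).T; o=np.array(ci['origin']); return o+r*((z-o[2])/r[:,2:])
def by_depth(ci,px,d):
    return np.array(ci['origin'])+(rays(ci,px)*np.array(d).reshape(-1,1))@rot(ci['orientation']).T
def down(yaw): # tool z down, tool y axis along world angle yaw
    y=np.array([np.cos(yaw),np.sin(yaw),0]); z=np.array([0,0,-1.]); 
    q=R.from_matrix(np.c_[np.cross(y,z),y,z]).as_quat(); return [q[3],q[0],q[1],q[2]]
E
python3 - <<'E'
from h import *
for n in('top','scene'):
    im,d,ci=snap(n); save(n,im); print(n,ci['origin'],ci['orientation'])
print(manip.read_state())
E
```

```text
top [ 0.36932953 -0.13363248  1.00548342] [-0.06222323  0.70746766 -0.70148612  0.05945587]
scene [-0.31897432 -0.11814347  1.05259068] [ 0.24695919 -0.65045412  0.66985763 -0.25925154]
{'clock': 0.1, 'joint_pos': array([-1.28348759e+00,  4.94097251e-01,  1.34603795e+00, -3.12027737e-05,
        1.30250872e+00, -9.55125221e-02]), 'qd': array([ 3.62660942e-04, -8.55390323e-04,  1.39655996e-05,  2.85307226e-04,
        1.73528898e-04,  4.51721285e-04]), 'effort': array([ 1.05868850e-03, -8.83591247e+01, -3.84562254e+01, -1.46978241e-04,
        5.25098993e-03,  6.93729976e-05]), 'position': array([ 0.23334887, -0.57943203,  0.19728528]), 'ee_rot': array([-5.21780757e-04,  9.81735924e-01,  1.90247994e-01, -6.53022633e-05]), 'ft_force': array([-0.21767318,  0.50706848,  0.00458805]), 'wrist_torque': array([ 0.01169582,  0.0209999 , -0.01884976]), 'grip_force': 0.0, 'finger_gap': 0.08521135436258707}
```

View pics/top.png

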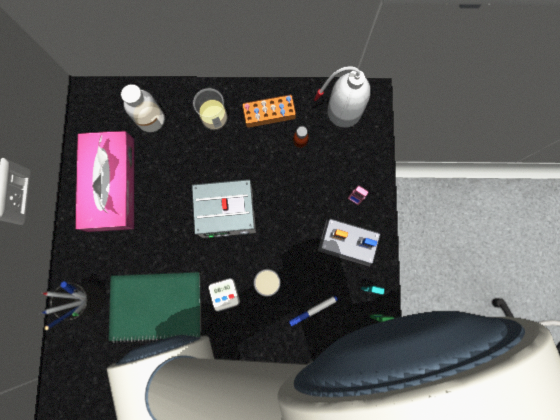

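View pics/scene.png

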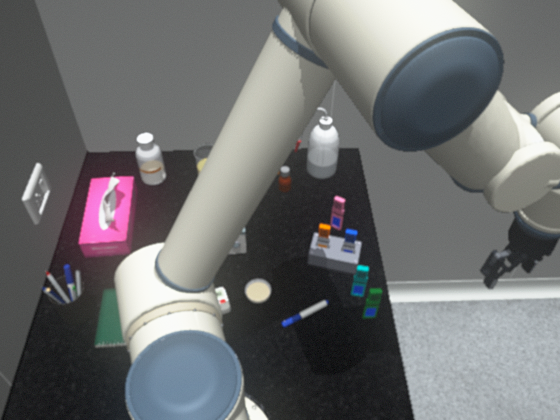

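The top view shows the reader at (223,207) with its red grip at (225,204). The stand at (350,240) holds the amber head at (340,234) and the blue head at (368,242). The look-alikes are pink at (358,195), turquoise at (373,290) and green at (382,318). The paddle meant is the blue one in the stand at (368,242), because it is the only blue head and it sits in a pocket beside amber. I'll confirm this with an enlarged crop.

```bash
python3 - <<'E'
from h import *
im,d,ci=load('top')
a=cv2.resize(im[170:275,180:260],None,fx=5,fy=5,interpolation=cv2.INTER_CUBIC); b=cv2.resize(im[170:275,315:395],None,fx=5,fy=5,interpolation=cv2.INTER_CUBIC)
save('crop1',np.hstack([a,b])[:, :800])
v,u=np.mgrid[0:420,0:560]; P=by_depth(ci,np.c_[u.ravel(),v.ravel()],d.ravel()).reshape(420,560,3); Z=P[:,:,2]
def box(m,z,n):
    m=m.astype(np.uint8); c=max(cv2.findContours(m,0,2)[0],key=cv2.contourArea)
    p=on_z(ci,c.reshape(-1,2),z)[:,:2]; r=cv2.minAreaRect((p*1000).astype(np.float32)); print(n,len(c),r, 'Zmed',np.median(Z[m>0]))
roi=np.zeros((420,560),bool); roi[170:250,180:265]=1
box(roi&(Z>.075)&(Z<.14),.09,'reader')
roi2=np.zeros((420,560),bool); roi2[205:275,310:390]=1
box(roi2&(Z>.035)&(Z<.056),.046,'stand')
hsv=cv2.cvtColor(im,cv2.COLOR_RGB2HSV);H,S,V=cv2.split(hsv)
box(roi&((H<8)|(H>172))&(S>130)&(V>80)&(Z>.105),.123,'red')
box(roi2&(H>100)&(H<130)&(S>120)&(V>60)&(Z>.10),.119,'blue')
box(roi2&(H>8)&(H<25)&(S>130)&(V>60)&(Z>.10),.119,'amber')
E
```

```text
reader 51 ((537.1215209960938, -2.1660919189453125), (113.58777618408203, 130.7572479248047), 5.7932610511779785) Zmed 0.0898363860363598
stand 123 ((468.4074401855469, -292.6817626953125), (120.56436920166016, 71.3705825805664), 73.6763687133789) Zmed 0.0451844642357328
red 8 ((537.9967041015625, -9.86878776550293), (22.127901077270508, 8.636237144470215), 1.7629079818725586) Zmed 0.12179009072833669
blue 19 ((459.375, -322.13720703125), (27.699787139892578, 13.046391487121582), 76.2605209350586) Zmed 0.11773798802306501
amber 18 ((476.9822082519531, -261.07470703125), (25.792556762695312, 13.096468925476074), 76.29019165039062) Zmed 0.1176143478312352
```

View pics/crop1.png

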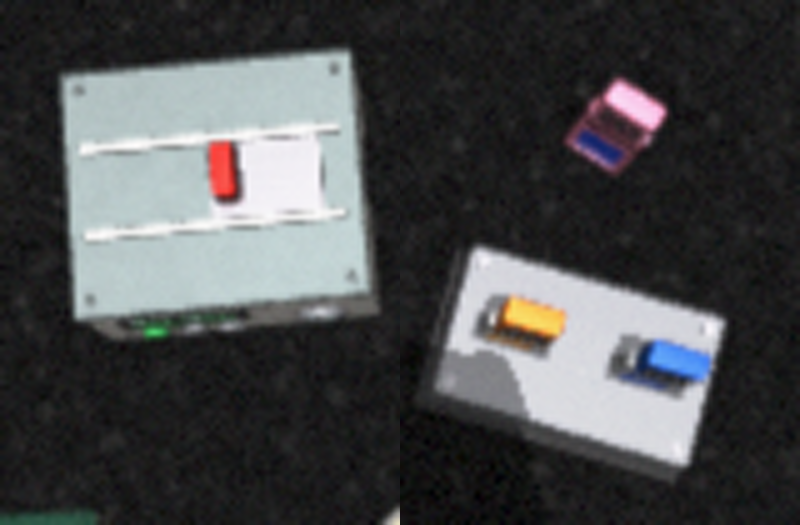

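The crop confirms it: the blue head is at crop (680,360), in the stand next to amber, and the pink look-alike stands apart. Next I'll take a wrist view over the reader to get the rails and the grip accurately.

```bash
python3 - <<'E'
from h import *
manip.move_pose([.53,-.03,.30],down(np.radians(5)))
s=manip.read_state();print(s['clock'],s['position'],s['joint_pos'])
im,d,ci=snap('wrist'); save('w1',im); print(ci['origin'],rot(ci['orientation']).round(2))
E
```

```text
2.3583 [ 0.53002561 -0.03072284  0.29982183] [-1.70286572e-01  2.71514527e-01  1.41886117e+00 -1.57838075e-04
  1.45143524e+00 -2.56285676e-01]
[0.52477662 0.03585286 0.47576537] [[ 1.    0.08  0.02]
 [ 0.09 -0.96 -0.27]
 [-0.    0.27 -0.96]]
```

View pics/w1.png

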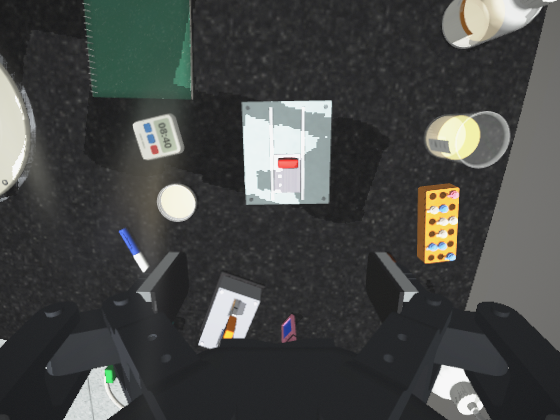

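The wrist view shows the reader at (245–331, 100–205) with the red grip at (288,162). I'll fit the reader outline and the grip here, then push the shutter.

```bash
python3 - <<'E'
from h import *
im,d,ci=load('wrist')
v,u=np.mgrid[0:420,0:560]; P=by_depth(ci,np.c_[u.ravel(),v.ravel()],d.ravel()).reshape(420,560,3); Z=P[:,:,2]
roi=np.zeros((420,560),bool); roi[85:225,225:350]=1
H,S,V=cv2.split(cv2.cvtColor(im,cv2.COLOR_RGB2HSV))
def box(m,z,n):
    m=m.astype(np.uint8); c=max(cv2.findContours(m,0,2)[0],key=cv2.contourArea)
    p=on_z(ci,c.reshape(-1,2),z)[:,:2]; print(n,cv2.minAreaRect((p*1000).astype(np.float32)),np.median(Z[m>0]))
box(roi&(Z>.075)&(Z<.14),.09,'reader')
box(roi&(Z>.085)&(Z<.094),.09,'reader flat')
red=((H<8)|(H>172))&(S>130)&(V>80)&roi
box(red,.123,'red all'); box(red&(Z>.115),.123,'red top')
# rails: points by depth z~.097 
m=roi&(V>235)&(S<30)&(Z>.093)&(Z<.102)
p=P[m][:,:2]; print(len(p))
for yaw in (4,4.5,5,5.5,6):
    c,s=np.cos(np.radians(yaw)),np.sin(np.radians(yaw)); x=(p-[.537,-.002])@[c,s]
    h=np.histogram(x,bins=np.arange(-.03,.03,.002))[0]; print(yaw,(h**2).sum(),h)
E
```

```text
reader ((540.2435913085938, -2.610809326171875), (110.40109252929688, 130.55618286132812), 5.890759468078613) 0.0900949231506823
reader flat ((540.2435913085938, -2.610809326171875), (110.40109252929688, 130.55618286132812), 5.890759468078613) 0.08989911326210057
red all ((541.120849609375, -9.314825057983398), (22.345827102661133, 9.385493278503418), 4.99727201461792) 0.12254429205876999
red top ((541.120849609375, -9.314825057983398), (22.345827102661133, 9.385493278503418), 4.99727201461792) 0.12254429205876999
625
4 40103 [  0   0   0   0   0  30 112  87  26  26  26  16  27  16   4   2   4   2
   7   5   4   7   4   7   8  80  88  37   0]
4.5 46425 [  0   0   0   0   0  13 140  76  28  31  19  21  22  16   4   2   4   3
   6   6   3   7   4   7   8  68 109  28   0]
5 49971 [  0   0   0   0   0  13 140  85  19  39  11  27  16  16   4   2   4   3
   6   6   3   7   4   7   6  62 123  22   0]
5.5 51539 [  0   0   0   0   0  13 115 110  19  39  14  24  20  12   4   2   4   3
   6   6   3   7   4   7   6  49 141  17   0]
6 59409 [  0   0   0   0   0  17 119 102  22  36  17  21  24   8   4   2   4   4
   5   6   3   7   4   7   6  29 174   4   0]
```

```bash
cat >> h.py <<'E'
YR=np.radians(5.9); RC=np.array([.5395,-.0025])
def rl(x,y,z,c=None): # reader-local -> world
    c=RC if c is None else c
    return [c[0]+np.cos(YR)*x-np.sin(YR)*y, c[1]+np.sin(YR)*x+np.cos(YR)*y, z]
def tl(p,c=None):
    c=RC if c is None else c; d=np.array(p[:2])-c
    return np.array([np.cos(YR)*d[0]+np.sin(YR)*d[1], -np.sin(YR)*d[0]+np.cos(YR)*d[1]])
E
python3 - <<'E'
from h import *
manip.close(20)
q=down(YR)
manip.move_pose(rl(0,-.047,.15),q)
manip.move_linear(rl(0,-.047,.105),feed=.1,stop_force=8)
print(manip.read_state()['position'])
print(manip.move_linear(rl(0,.045,.105),feed=.06,stop_force=12))
s=manip.read_state();print(tl(s['position']),s['ft_force'],s['clock'])
manip.move_linear(rl(0,tl(s['position'])[1]-.006,.105),feed=.05)
manip.move_linear(rl(0,tl(s['position'])[1]-.006,.20),feed=.2)
manip.open_gripper()
manip.move_pose(rl(0,-.10,.26),q)
print(manip.read_state()['clock'])
im,d,ci=snap('wrist'); save('w2',im)
im,d,ci=snap('top'); save('t2',im)
E
```

```text
[ 0.54487956 -0.04928173  0.10581954]
False
[2.77069702e-05 4.47416924e-02] [ 0.03445301 -0.1932855  -0.19392264] 6.1167
8.45
```

View pics/w2.png

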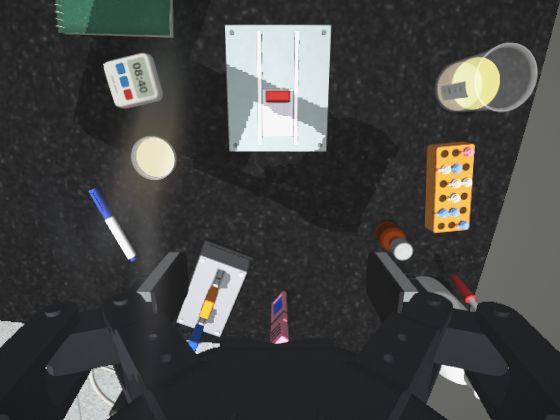

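The shutter hasn't moved: the red grip is still at (278,96), and no force was felt. I'll check the grip's position and whether the fingers really close.

```bash
python3 - <<'E'
from h import *
im,d,ci=load('wrist')
H,S,V=cv2.split(cv2.cvtColor(im,cv2.COLOR_RGB2HSV))
roi=np.zeros((420,560),bool); roi[70:130,240:320]=1
m=roi&((H<8)|(H>172))&(S>130)&(V>80)
v,u=np.nonzero(m); P=by_depth(ci,np.c_[u,v],d[m]); c=P[P[:,2]>.118].mean(0); print(c,tl(c))
manip.close(20); s=manip.read_state(); print(s['finger_gap'],s['grip_force'],s['clock'])
im,_,_=snap('wrist'); save('w3',im[200:])
E
```

```text
[ 0.54133645 -0.01041194  0.12384003] [ 0.00101343 -0.0080588 ]
5.913940052417515e-06 0.0 9.3167
```

View pics/w3.png

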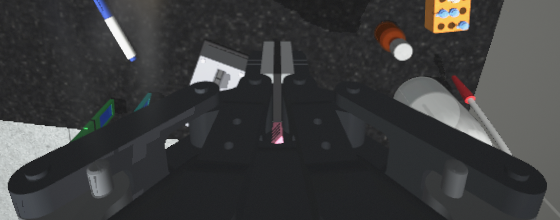

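```bash
python3 - <<'E'
from h import *
q=down(YR)
manip.move_pose(rl(0,-.047,.15),q)
print(manip.move_linear(rl(0,-.047,.105),feed=.1,stop_force=8), manip.read_state()['position'])
print(manip.move_linear(rl(0,-.01,.105),feed=.06,stop_force=12))
s=manip.read_state();print(s['position'],tl(s['position']),s['ft_force'],s['finger_gap'],s['clock'])
im,_,_=snap('wrist'); save('w4',im)
E
```

```text
False [ 0.54495102 -0.04967233  0.10581073]
False
[ 0.54060747 -0.01245336  0.10501623] [ 7.84713123e-05 -1.00144722e-02] [ 0.32428294 -0.30436809 -0.2267316 ] 0.00017367984263330874 11.2917
```

View pics/w4.png

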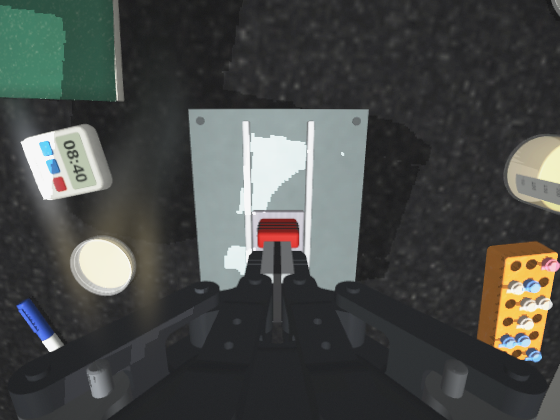

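```bash
python3 - <<'E'
from h import *
def grip():
    im,d,ci=snap('wrist')
    H,S,V=cv2.split(cv2.cvtColor(im,cv2.COLOR_RGB2HSV))
    roi=np.zeros((420,560),bool); roi[60:300,240:320]=1
    m=roi&((H<8)|(H>172))&(S>130)&(V>80)&(d>0)
    v,u=np.nonzero(m); P=by_depth(ci,np.c_[u,v],d[m]); P=P[P[:,2]>.119]
    L=np.array([tl(p) for p in P]); return L.min(0).round(4),L.max(0).round(4)
print(grip())
for y in (.005,.02,.032):
    r=manip.move_linear(rl(0,y,.105),feed=.06,stop_force=12)
    s=manip.read_state();print(r,tl(s['position']),s['position'][2],s['ft_force'],grip())
s=manip.read_state();print(s['clock'])
im,_,_=snap('wrist'); save('w5',im)
E
```

```text
(array([-0.0103, -0.0118]), array([0.0126, 0.0003]))Traceback (most recent call last):
  File "<stdin>", line 12, in <module>
  File "<stdin>", line 8, in grip
    return umr_minimum(a, axis, None, out, keepdims, initial, where)
ValueError: zero-size array to reduction operation minimum which has no identity
```

```bash
python3 - <<'E'
from h import *
s=manip.read_state(); print(s['position'],tl(s['position']),s['ft_force'],s['clock'])
im,d,ci=snap('wrist')
def proj(p):
    M=rot(ci['orientation']); return cv2.projectPoints((M.T@(np.array(p)-ci['origin'])).reshape(1,1,3),np.zeros(3),np.zeros(3),np.array(ci['K']),np.array(ci['dist']))[0].ravel()
p=np.array(s['position']); print('tcp px',proj(p), 'up19',proj(p+[0,0,.019]))
for vv in range(200,330,8):
    x=by_depth(ci,[[272,vv]],[d[vv,272]])[0]; print(vv,im[vv,272],tl(x).round(4),x[2].round(4))
save('w5',cv2.resize(im[150:330,180:380],None,fx=4,fy=3.3))
E
```

```text
[0.53899853 0.00267457 0.1050189 ] [3.30940324e-05 5.19871141e-03] [-0.42039712 -0.25695045 -0.2311575 ] 11.8417
tcp px [276.13262313 233.03367445] up19 [276.05103901 245.05275996]
200 [155 169 168] [-0.0027  0.0223] 0.0891
208 [154 169 168] [-0.0028  0.0168] 0.089
216 [154 167 166] [-0.0028  0.0115] 0.0897
224 [152 166 166] [-0.0028  0.0059] 0.0899
232 [102 101 106] [-0.0027  0.0013] 0.093
240 [171 148 153] [0.0004 0.072 ] 0.281
248 [107 109 111] [-0.0018  0.0149] 0.1504
256 [106 109 110] [-0.0017  0.0154] 0.1601
264 [107 109 110] [-0.0015  0.0152] 0.1674
272 [107 109 111] [-0.0014  0.015 ] 0.174
280 [188 194 195] [-0.0014  0.012 ] 0.1749
288 [38 39 41] [-0.0014  0.0114] 0.18
296 [40 43 43] [-0.0013  0.0105] 0.1839
304 [41 43 45] [-0.0013  0.0066] 0.1832
312 [41 44 45] [-0.0013  0.0038] 0.1841
320 [40 42 44] [-0.0013 -0.0002] 0.1834
328 [47 47 49] [-0.0047 -0.1457] 0.0007
```

View pics/w5.png

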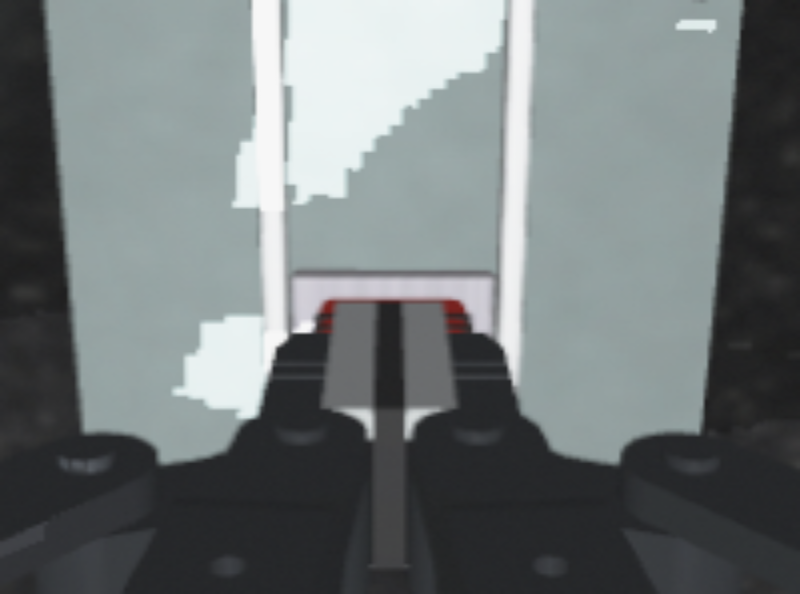

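The fingers pass over the grip. The tips look about 35 mm higher than the TCP says, with the front face at z≈0.145 by depth. I'll check this by touching the shutter plate gently behind the grip (known z 0.095).

```bash
python3 - <<'E'
from h import *
manip.move_linear(rl(0,.005,.125),feed=.15)
manip.move_linear(rl(0,-.036,.125),feed=.15)
r=manip.move_linear(rl(0,-.036,.085),feed=.04,stop_force=5)
s=manip.read_state();print(r,s['position'],s['ft_force'],s['finger_gap'])
if not r:
    r=manip.move_linear(rl(0,-.036,.045),feed=.03,stop_force=5)
    s=manip.read_state();print(r,s['position'],s['ft_force'])
im,d,ci=snap('wrist')
M=rot(ci['orientation']); p=s['position']
for dz in(0,.02,.04): print(cv2.projectPoints((M.T@(p+np.array([0,0,dz])-ci['origin'])).reshape(1,1,3),np.zeros(3),np.zeros(3),np.array(ci['K']),np.array(ci['dist']))[0].ravel())
for vv in range(225,285,6):
    x=by_depth(ci,[[272,vv]],[d[vv,272]])[0]; print(vv,im[vv,272],tl(x).round(4),x[2].round(4))
print(s['clock'])
E
```

```text
False [ 0.54337881 -0.03836003  0.08524547] [-0.26853674  0.6299991  -0.68198461] -3.800295773455489e-05
True [ 0.54315545 -0.03837683  0.06144713] [-1.25739966 -0.31379637  9.91563176]
[276.07052875 233.03544836]
[275.97270603 245.76026158]
[275.84984054 261.75640487]
225 [215  58  53] [-0.0015 -0.0091] 0.1234
231 [181  82  82] [-0.0015 -0.0119] 0.1228
237 [190 188 196] [-0.002  -0.0256] 0.0948
243 [ 99 101 102] [-0.0019 -0.0262] 0.1011
249 [100 101 103] [-0.0018 -0.0261] 0.1085
255 [ 99 100 102] [-0.0017 -0.026 ] 0.1153
261 [ 99 101 102] [-0.0016 -0.0262] 0.1207
267 [ 99 100 101] [-0.0015 -0.0263] 0.1261
273 [120 122 123] [-0.0015 -0.0262] 0.1314
279 [189 195 195] [-0.0014 -0.028 ] 0.1329
14.575
```

The contact came at TCP z=0.0614 on the plate at 0.095, so the real tips are 33.5 mm behind the reported TCP. I'll correct for that and push.

```bash
cat >> h.py <<'E'
D=.0335  # real fingertips lie this much above the reported TCP
E
python3 - <<'E'
from h import *
print(manip.grip_depth)
manip.move_linear(rl(0,-.036,.104-D),feed=.1)
r=manip.move_linear(rl(0,.045,.104-D),feed=.06,stop_force=12)
s=manip.read_state();y=tl(s['position'])[1];print(r,y,s['ft_force'])
manip.move_linear(rl(0,y-.006,.104-D),feed=.06)
manip.move_linear(rl(0,y-.006,.20),feed=.25)
manip.open_gripper()
manip.move_pose(rl(0,-.075,.24),down(YR))
im,d,ci=snap('wrist'); save('w6',im); snap('top')
print(manip.read_state()['clock'])
E
```

```text
0.0187
True 0.025806388841996642 [  0.93048701 -10.66730074   3.11071119]
18.1417
```

View pics/w6.png

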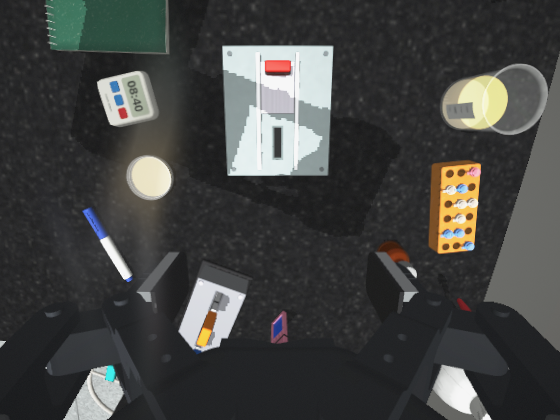

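The shutter is open: the grip is at (278,67) and the dark slot is exposed at (278,142). Next I'll measure the slot, the opening and the blue head from the wrist camera.

```bash
python3 - <<'E'
from h import *
def rect(m,ci,z,n):
    m=m.astype(np.uint8); c=max(cv2.findContours(m,0,1)[0],key=cv2.contourArea)
    p=on_z(ci,c.reshape(-1,2),z)[:,:2]; r=cv2.minAreaRect((p*1000).astype(np.float32)); print(n,np.round(r[0],1),np.round(r[1],1),round(r[2],2)); return r
im,d,ci=load('wrist'); H,S,V=cv2.split(cv2.cvtColor(im,cv2.COLOR_RGB2HSV))
roi=np.zeros((420,560),bool); roi[118:165,268:290]=1
for t in (70,100): rect(roi&(V<t),ci,.09,'slot')
roi=np.zeros((420,560),bool); roi[35:190,210:345]=1
v,u=np.mgrid[0:420,0:560]; P=by_depth(ci,np.c_[u.ravel(),v.ravel()],d.ravel()).reshape(420,560,3)
r=rect(roi&(P[:,:,2]>.08)&(P[:,:,2]<.13),ci,.09,'reader'); c=np.array(r[0])/1000
print('slot from reader',rl(0,-.03,.09,c))
red=roi&((H<8)|(H>172))&(S>130)&(V>80)
r=rect(red,ci,.123,'red'); print('grip local',tl(np.array(r[0])/1000,c))
im,d,ci=load('top'); V=im.max(2)
yaw=np.radians(-16.1); f=np.array([-np.sin(yaw),np.cos(yaw)]); b=np.array([.4594,-.3221])
t=b-.06*f
manip.move_pose([t[0],t[1],.26],down(yaw))
s=manip.read_state(); print(s['position'],s['clock'],s['joint_pos'])
im,d,ci=snap('wrist'); H,S,V=cv2.split(cv2.cvtColor(im,cv2.COLOR_RGB2HSV))
v,u=np.mgrid[0:420,0:560]; P=by_depth(ci,np.c_[u.ravel(),v.ravel()],d.ravel()).reshape(420,560,3); Z=P[:,:,2]
bm=(H>100)&(H<130)&(S>110)&(V>50)&(Z>.108)&(Z<.13)&(np.hypot(P[:,:,0]-b[0],P[:,:,1]-b[1])<.04)
rect(bm,ci,.119,'blue'); print(np.median(P[bm],0),np.argwhere(bm).mean(0))
am=(H>8)&(H<28)&(S>110)&(V>50)&(Z>.108)&(Z<.13)&(np.hypot(P[:,:,0]-.477,P[:,:,1]+.261)<.04)
rect(am,ci,.119,'amber')
save('w7',im)
E
```

```text
slot [543.7 -31.9] [ 5.4 29.3] 5.85
slot [543.2 -32. ] [ 6.4 29.4] 6.0
reader [540.4  -3.1] [110.2 129.1] 5.59
slot from reader [np.float64(0.5435307975879924), np.float64(-0.032967602763026946), 0.09]
red [536.5  37.6] [22.6 10.1] 5.85
grip local [0.00026404 0.04091327]
[ 0.44339749 -0.37859754  0.25986554] 19.3583 [-8.09357223e-01  3.80456980e-01  1.36264266e+00  3.63050290e-04
  1.39886896e+00 -5.30029835e-01]
blue [ 461.8 -325. ] [25.1 10.4] 74.03
[ 0.46398455 -0.32520254  0.1183799 ] [132.58888889 279.9       ]
amber [ 478.9 -264.8] [27.4 11.7] 74.39
```

```bash
python3 - <<'E'
from h import *
yaw=np.radians(-16); g=[.4618,-.3250]; zg=.0485
manip.move_linear(g+[.13],down(yaw),feed=.25)
print(manip.move_linear(g+[zg],feed=.12,stop_force=10))
manip.close(40); s=manip.read_state(); print(s['position'],s['finger_gap'],s['grip_force'],s['ft_force'])
if .009<s['finger_gap']<.015:
    manip.move_linear(g+[zg+.15],feed=.15)
    s2=manip.read_state(); print(s2['position'],s2['finger_gap'],s2['grip_force'],s2['ft_force'],s2['clock'])
    manip.move_pose([.5435,-.0325,.15+.0425],down(YR))
s=manip.read_state(); print(s['position'],s['finger_gap'],s['ft_force'],s['clock'])
im,d,ci=snap('wrist'); save('w8',cv2.resize(im[100:330,180:380],None,fx=4,fy=2.6))
E
```

```text
False
[ 0.46161722 -0.32492431  0.04864095] 0.011210383562750885 41.23408913612366 [-2.60478812  0.05511353  5.19064097]
[ 0.46140025 -0.32463886  0.19762955] 0.011672388259771098 40.458312034606934 [-1.38543168 -0.01627496 -1.45679739] 22.7583
[ 0.54353217 -0.03346302  0.19239771] 0.011619786373933965 [-0.05784538 -0.01825495 -1.15145133] 23.925
```

View pics/w8.png

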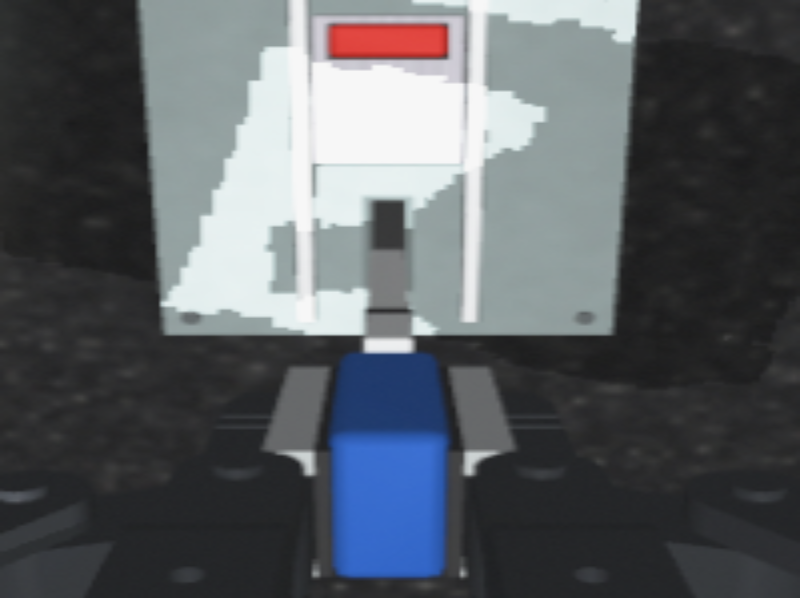

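The paddle is held upright with the blade foot centred at x≈389 in the crop, in line with the slot at x≈389, and the black line shows at row ≈310. I'll measure the blade's y and the line height by depth and then correct.

```bash
python3 - <<'E'
from h import *
im,d,ci=load('wrist'); s=manip.read_state()['position']
for v in range(194,238,2):
    x=by_depth(ci,[[277,v]],[d[v,277]])[0]; print(v,im[v,275:280].mean(1).round(),tl(x,np.array([.5435,-.0325])).round(4),x[2].round(4))
for v in (180,184,188,202,208,212): # slot / blade edges
    print(v,im[v,268:288].max(1))
E
```

```text
194 [57. 56. 56. 56. 58.] [ 0.0005 -0.0206] 0.0047
196 [111. 111. 111. 111. 111.] [0.0005 0.0133] 0.1537
198 [124. 125. 124. 125. 125.] [0.0005 0.0135] 0.1605
200 [125. 124. 124. 125. 125.] [0.0005 0.0134] 0.1658
202 [124. 124. 125. 126. 125.] [0.0005 0.0135] 0.1713
204 [124. 124. 125. 125. 126.] [0.0005 0.0133] 0.1761
206 [123. 124. 124. 125. 125.] [0.0005 0.0136] 0.1819
208 [124. 125. 124. 124. 125.] [0.0005 0.0133] 0.1855
210 [124. 124. 124. 125. 125.] [0.0005 0.0132] 0.1895
212 [124. 125. 124. 125. 125.] [0.0005 0.0135] 0.1951
214 [124. 123. 124. 123. 124.] [0.0005 0.0136] 0.1992
216 [123. 123. 124. 124. 125.] [0.0005 0.0136] 0.2032
218 [93. 92. 92. 93. 93.] [0.0005 0.0137] 0.2074
220 [82. 82. 81. 83. 83.] [0.0005 0.0137] 0.211
222 [124. 125. 125. 124. 124.] [0.0005 0.0137] 0.2143
224 [125. 125. 125. 125. 124.] [0.0005 0.0136] 0.2173
226 [125. 125. 125. 125. 124.] [0.0005 0.0137] 0.2207
228 [124. 125. 125. 125. 124.] [0.0005 0.0136] 0.2236
230 [206. 206. 206. 206. 206.] [0.0005 0.0133] 0.2257
232 [238. 238. 238. 238. 238.] [0.0005 0.0127] 0.2269
234 [234. 234. 234. 234. 234.] [0.0005 0.0113] 0.2261
236 [66. 66. 65. 66. 65.] [0.0005 0.0119] 0.2305
180 [240 241 224 193 151  90  57  58  58  57  58  58  60 175 205 214 184 162
 162 162]
184 [241 241 228 194 146  88  57  57  57  57  58  57  60 173 203 178 162 161
 162 160]
188 [165 165 155 139 113  76  57  58  58  57  58  58  60 112 128 152 161 161
 160 161]
202 [163 164 154 139 128 126 125 125 125 126 127 126 126 128 130 154 164 164
 162 162]
208 [165 165 155 138 128 126 125 125 126 125 125 126 126 127 128 151 162 162
 162 163]
212 [228 239 236 217 156 125 124 125 126 126 126 126 126 149 153 160 162 162
 162 162]
```

```bash
python3 - <<'E'
from h import *
c=np.array([.5435,-.0325]); 
s=manip.read_state(); print('now',tl(s['position'],c))
off=np.array([-.0005,.0015]) + tl(s['position'],c)   # move blade onto slot
t=rl(off[0],off[1],0,c)[:2]; print(t)
manip.move_linear(t+[.140],feed=.12)
manip.wait(.2); s=manip.read_state(); print(s['position'],s['ft_force'])
r=manip.move_linear(t+[.0727],feed=.03,stop_force=5)
s=manip.read_state(); print(r,s['position'],s['ft_force'],s['wrist_torque'],s['finger_gap'],s['clock'])
E
```

```text
now [-9.60334428e-05 -1.22494729e-03]
[np.float64(0.5428788504895992), np.float64(-0.03228767208427044)]
[ 0.54339188 -0.03245009  0.14077976] [-0.21805189  0.36167485 -0.67006414]
False [ 0.54293804 -0.03229991  0.07278954] [-0.61975452  0.45902878 -0.72374189] [ 0.02057299 -0.01282907  0.00044325] 0.01204788658230828 27.1583
```

It went in with no contact force. I'll check the line height, the lateral fit and the shutter by numbers.

```bash
python3 - <<'E'
from h import *
manip.wait(.4); im,d,ci=snap('wrist'); c=np.array([.5435,-.0325])
for v in range(204,240):
    x=by_depth(ci,[[277,v]],[d[v,277]])[0]; print(v,im[v,277].max(),tl(x,c).round(4),x[2].round(4))
for v in (208,211,220,224): print(v,im[v,265:290].max(1))
H,S,V=cv2.split(cv2.cvtColor(im,cv2.COLOR_RGB2HSV)); roi=np.zeros((420,560),bool); roi[60:205,240:320]=1
m=roi&((H<8)|(H>172))&(S>130)&(V>80)&(d>0); v,u=np.nonzero(m); P=by_depth(ci,np.c_[u,v],d[m]); P=P[P[:,2]>.119]; print('grip',tl(P.mean(0),np.array([.5404,-.0028])))
s=manip.read_state(); print(s['position'],s['ft_force'],s['grip_force'])
E
```

```text
204 155 [-0.0001  0.0238] 0.0901
205 153 [-0.0001  0.0231] 0.0898
206 153 [-0.0001  0.0229] 0.0911
207 153 [-0.0001  0.022 ] 0.0898
208 153 [-0.0001  0.0213] 0.0894
209 153 [-0.0001  0.0208] 0.0895
210 153 [-0.0001  0.0204] 0.0902
211 153 [-0.0001  0.0195] 0.0891
212 153 [-0.0001  0.0191] 0.0897
213 150 [-0.0001  0.0183] 0.0888
214 135 [-0.0001  0.0181] 0.0902
215 122 [-0.0001  0.0171] 0.0889
216 121 [-0.0001  0.0166] 0.089
217 114 [-0.0001  0.0146] 0.0846
218 89 [-0.0001  0.015 ] 0.0879
219 39 [-0.0001  0.0152] 0.0901
220 79 [-0.0001  0.0149] 0.0911
221 119 [-0.0001  0.0151] 0.0933
222 118 [-0.0001  0.0149] 0.0944
223 119 [-0.0001  0.0143] 0.0945
224 119 [-0.0001  0.0146] 0.0969
225 118 [-0.0001  0.0152] 0.1003
226 119 [-0.0001  0.0147] 0.1004
227 119 [-0.0001  0.0151] 0.1031
228 120 [-0.0001  0.0148] 0.1037
229 134 [-0.0001  0.0146] 0.1047
230 196 [-0.0001  0.015 ] 0.1073
231 233 [-0.0001  0.0147] 0.1079
232 233 [-0.0001  0.0138] 0.107
233 232 [-0.0001  0.0132] 0.1067
234 229 [-0.0001  0.0127] 0.1069
235 194 [-0.0001  0.0128] 0.1083
236 101 [-0.0001  0.0131] 0.1107
237 101 [-0.0001  0.0133] 0.1124
238 101 [-0.0001  0.013 ] 0.1129
239 102 [-0.0001  0.0123] 0.1126
208 [154 155 156 156 154 154 155 154 154 154 153 153 153 153 152 153 153 152
 152 152 152 153 153 153 152]
211 [154 155 156 155 154 154 155 154 154 153 153 153 153 153 153 153 153 152
 152 152 152 152 152 152 151]
220 [151 148 131 123 123 104  81  77  78  79  78  78  79  79  78  79  79  63
  51  73 111 122 122 138 149]
224 [154 149 133 125 124 106 112 119 119 119 119 119 119 119 119 119 119  99
  65  81 113 122 122 138 149]
grip [0.00027947 0.04114236]
[ 0.54285483 -0.03230443  0.07269502] [-0.8701642  -0.1880482  -0.77821071] 40.41857421398163
```

The line is at z≈0.090, the blade is centred, the shutter is at its stop (grip y≈41 mm) and there is no contact force. Handing in.

```bash
python3 -c "
from h import *
print(manip.close_job())"
```

```text
the job is handed in; nothing more can be done
None
```

I handed the job in with the shutter fully open and the blue paddle held upright in the slot, its black line level with the reader's top (about 0.090 m by depth) and no contact force showing; no verdict came back.

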